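# Set the slide play of a board trimmer's cutter head

### The job

Take the play out of the board trimmer's sliding head: turn the bar thumbscrew on top of the head clockwise until you feel it bottom, without forcing it any tighter, then back it off a quarter of a turn. Then slide the head along the rail to the end stop on the fence side and leave it there with the screw as you set it, and do not disturb the other things on the bench.

Things in the scene. Friction and masses are not known exactly. Their poses are not given: they have to be found in the camera images.
- trimmer: board trimmer, fixed: grey baseboard 340 (x) x 640 (y) mm, top 24 mm above the bench; aluminium rail along y (24 mm wide, 50 to 68 mm up, at x = +30 mm) between black brackets 82 mm high (y = +-280 to +-310 mm). A low fence strip (34 mm up) lies across the board at the +y end, on the -x side of the rail. Origin: middle of the underside; y towards the fence end, z up
- head (a joint): place of the cutter head on the rail, m: 0 at the -y end stop, 0.380 at the +y (fence side) stop. It drags with about 4 N. Head: grey housing 64 mm (x) x 160 mm (y), 40 to 86 mm above the bench, with a black wheel shroud standing out 11 mm on its -x side. The screw is 45 mm to the -y side of its middle, the grip fin 45 mm to the +y side
- grip_fin (a point): middle of the black grip fin on top of the head: 24 mm thick (x), 44 mm long (y), 36 mm high, its top 16 mm above this point and its foot (the top of the housing) 20 mm below it. Axes as the trimmer's
- screw_bar (a point): middle of the thumbscrew's black bar, 125 mm above the bench: 38 mm long (its x axis), 10 mm thick (y), 26 mm high; z up the screw axis. Below it 8 mm of steel neck, then a steel collar of 27 mm. Captive: the bar keeps its height. Clockwise from above tightens. It starts 0.35 to 0.55 turn off bottom; the bar's angle at bottom differs each time and has to be felt
- screw_foot (a point): foot of the thumbscrew, on its axis, hidden in the head; turns with the bar, z up. It goes down only 1 mm per turn of tightening, so poses are too coarse to tell when it bottoms. The screw runs with about 0.05 N m of friction; from first touch the torque climbs by about 1.1 N m per rad. Over 0.4 rad past first touch (0.45 N m) is overtightened
- gib_seat (a point): top of the nylon gib inside the head, on the screw axis (hidden), where the foot bottoms; z up. The foot is level with it at first touch and sinks into it by 0.16 mm per rad of further turn
- straightedge: bystander: steel straightedge 34 x 300 x 5 mm lying on the baseboard on the +x side of the rail; origin under its middle
- marker: bystander: marker pen 140 mm long, 15 mm thick, lying on the baseboard on the -x side of the rail; origin on its underside near the middle
- mug: bystander: white mug, 82 mm wide, 95 mm high; origin under its middle
- tape_roll: bystander: roll of clear tape lying flat, 104 mm wide, 48 mm high; origin under its middle
- gift_box: bystander: closed cardboard gift box with paper lid, 105 mm wide, 112 mm high; origin under its middle
- mist_bottle: bystander: green glass bottle with white cap, 66 mm wide, 170 mm high; origin under its middle

How it is judged:
By the outcome, as a careful person would: the job done as asked, in the order asked, and still so for the second after the job is handed in, with the robot touching nothing.
It also fails if it takes over 72 s, if anything falls off the work surface, if the arm or the gripper's body presses on something with over 40 N, if the wrist force passes 120 N, or if a joint passes its speed limit or range.

### The arm

A 6-joint arm with a two-finger parallel gripper is mounted at the origin on the work surface. World frame = base frame: x ahead of the robot, y to its left, z up, the work surface at z = 0. Lengths are in m, angles in rad, forces in N, time in s.
With the tool pointing down it reaches from about 0.35 to 0.975 m from the base axis. Payload 4.9 kg.
Tool frame: the origin (TCP) lies at the very end of the fingers, on their centre line; the grasp point (between the pads) lies 19 mm behind it (ctrl.grasp_offset is the distance from the TCP to the grasp point, in m); y points along the fingers, z is the direction in which the jaws open and shut, and the axes are right-handed (so a half turn about y gives the same grasp; the last joint's range is limited). The gripper opens to 85 mm and grips with 20 to 120 N. Pads are 22 mm wide; open, the fingers measure 114 mm over their backs; the gripper's body (76 mm by 85 mm) begins 54 mm behind the grasp point. The pads swing forward as they close: fully open they stand 13 mm farther back than shut.
Start: joints at [-1.447, 0.053, 1.613, -0, 1.476, -0.119], TCP at [0.15, -0.607, 0.231] pointing down, gripper open.
Joint ranges: [-3.01, 3.01], [-1.01, 2.22], [0.06, 2.58], [-1.02, 4.17], [0.09, 2.62], [-3.14, 3.14]. Speed limits (rad/s): [2.57, 2.57, 3.14, 3.14, 3.14, 3.14].

### API

Orientations are given as a rotation vector (axis times angle).
In Python, from station import ctrl, eyes, finish_job, find_in, regions_of, pinpoint gives the robot as it stands.
- The arm moves only by the tool play_rows, never from a script. Its argument "moves" is a list of rows, each an object of numbers: "x", "y", "z": the shift along the world's x, y, z in cm; "turn": the turn about the world's z in degrees; "jaw": the finger opening in cm, from 0 to 8.54. A call has 1 to 8 rows; each row shifts and turns the commanded pose from where the row before left it; what a row does not reach is not made up. A row lasts 1/12 s, in which the tool goes at most 41.7 mm and 7.16 degrees, less where a joint would pass 70% of its speed; a pose out of reach is approached as far as the arm can. A call is refused whole if a number of a shift passes 4.17 or a number of a turn 7.16, either way. A call with a gripper value outside its range is refused whole. The fingers move at their own pace and stop on an object; "squeeze" is the grip in N (left out, the last holds). Time passes only in rows, so rows that do not move let the fingers close. It gives the time, the measured TCP pose, the force and the opening at its end, in the units of the state.
- ctrl.get_obs(): the state, without advancing time (a new reading comes with each control period).
- eyes.get_image(name): name is "side" or "top" or "wrist"; returns a dict with "img" (400x640x3 uint8, red, green, blue), "camera_matrix" (3x3 intrinsics, pixels), "D" ([k1, k2, p1, p2, k3] as OpenCV has them; the pictures are not rectified), "cam_to_world" (4x4, takes a point from camera to world coordinates). Camera axes: x right, y up, looking along -z (the intrinsics and any distortion apply to the point x, -y, -z); pixel columns grow to the right and rows downward; lengths in m; the calibration is good to about 2 mm. A picture is of the moment at which its call begins. There is no depth.
- finish_job(): hands the job in, once; it reports no verdict.
Trained networks look in the newest picture that a camera, given by its name, has taken for a name from the list of things; names that differ only in an ending like _2 or _b are one class to them, and where a whole thing is asked for, a point or a joint stands for the part that bears it (a point fixed in the world has none). Each returns a list of dicts, best first, with "score" (0 to 1); they miss things now and then, are a little off and sometimes report something else, mostly with a low value. They report only what shows in the picture. A call takes as long as a camera call.
- find_in(camera, query): "point" ([column, row] in pixels, amid what is visible of it).
- regions_of(camera, query): "pixels" (400x640 bool, what is visible of it) and "point" ([column, row] in pixels, amid what is visible of it).
- pinpoint(camera, query): "point" ([column, row] in pixels: a listed point, or the origin of a listed thing).
The state is a dict: "t": time; "q": joint angles; "dq": joint speeds; "effort": joint torques, N m; "tool_pos": TCP position; "tool_rot": TCP orientation; "contact_force": force on the tool from outside, world axes, zero at the start; "wrist_torque": the same for the moment, N m; "opening": finger opening in m.
Only numpy, scipy, OpenCV 4.12 (cv2) and the standard library are available. Lean on these libraries where they do the work, as an engineer would, in place of code of your own. Each camera call takes 0.05 s, during which the arm holds its last target.

## Working session

There is one attempt and no reset: what is moved stays moved. The work goes in short steps, Python scripts to look and compute and a tool call to move; the robot and the scene stay as the last step left them, time stands still between calls to the robot, and variables do not carry over. Pictures are saved under pics/ and viewed, and the job is handed in when it is done.

Besides the shell and the picture viewer there is one more tool, called after ">>>" in YAML: its name, and indented under it one key for each argument. play_rows: Moves the arm, as the interface text tells. Its arguments: {"type":"object","properties":{"moves":{"type":"array"},"squeeze":{"type":"number"}},"required":["moves"]}

```bash
ls; mkdir -p pics; cat > h.py <<'E'
import numpy as np, cv2
from station import ctrl, eyes, finish_job, find_in, regions_of, pinpoint
def shot(n,f=None):
    r=eyes.get_image(n)
    if f: cv2.imwrite('pics/'+f,cv2.cvtColor(r['img'],cv2.COLOR_RGB2BGR))
    return r
def ray(r,p):
    K=np.array(r['camera_matrix'],float);D=np.array(r['D'],float);T=np.array(r['cam_to_world'])
    u=cv2.undistortPoints(np.array([[p]],float),K,D)[0,0]
    d=T[:3,:3]@np.array([u[0],-u[1],-1]); return T[:3,3],d
def atz(r,p,z):
    o,d=ray(r,p); return o+d*(z-o[2])/d[2]
def proj(r,P):
    T=np.array(r['cam_to_world']);c=T[:3,:3].T@(np.array(P)-T[:3,3]);c=c*[1,-1,-1]
    return cv2.projectPoints(c.reshape(1,1,3),np.zeros(3),np.zeros(3),np.array(r['camera_matrix'],float),np.array(r['D'],float))[0].ravel()
def tri(rs,ps):
    A=np.zeros((3,3));b=np.zeros(3)
    for r,p in zip(rs,ps):
        o,d=ray(r,p);d=d/np.linalg.norm(d);M=np.eye(3)-np.outer(d,d);A+=M;b+=M@o
    return np.linalg.solve(A,b)
E
cat > a.py <<'E'
from h import *
np.set_printoptions(precision=4,suppress=True)
o=ctrl.get_obs();print(o)
R={}
for n in['side','top','wrist']:
    R[n]=shot(n,n+'0.png')
    for q in['trimmer','grip_fin','screw_bar','screw_foot','head','straightedge','marker','mug','tape_roll','gift_box','mist_bottle']:
        l=pinpoint(n,q)
        z={'grip_fin':.106,'screw_bar':.125,'straightedge':.024,'marker':.024}.get(q,0)
        print(n,q,[(np.round(e['score'],2),np.round(e['point'],1),atz(R[n],e['point'],z)) for e in l[:2]])
    print(R[n]['cam_to_world'])
E
python3 a.py
```

```text
pics
{'t': 0.0, 'q': array([-1.447 ,  0.0534,  1.6143, -0.    ,  1.476 , -0.119 ]), 'dq': array([ 0.001 ,  0.0009, -0.0011,  0.0002, -0.0012,  0.0008]), 'effort': array([ -0.001 , -39.3675, -37.0182,  -0.0002,   0.0071,  -0.    ]), 'tool_pos': array([ 0.1502, -0.606 ,  0.23  ]), 'tool_rot': array([-0.2553,  2.0946, -2.0903]), 'contact_force': array([0.0173, 0.3754, 0.3529]), 'wrist_torque': array([-0.0013, -0.0069,  0.0145]), 'opening': 0.08538468062703548}
side trimmer [(np.float64(0.62), array([324.1, 212.2]), array([ 0.5225, -0.0309,  0.    ]))]
side grip_fin [(np.float64(0.7), array([320.5, 184.9]), array([ 0.5433, -0.0745,  0.106 ]))]
side screw_bar [(np.float64(0.57), array([319.1, 167.6]), array([ 0.5607, -0.1573,  0.125 ]))]
side screw_foot [(np.float64(0.19), array([318.2, 164.4]), array([ 0.5906, -0.3337,  0.    ]))]Traceback (most recent call last):
  File "a.py", line 8, in <module>
    l=pinpoint(n,q)
ValueError: it knows: gib_seat, gift_box, grip_fin, marker, mist_bottle, mug, screw_bar, screw_foot, straightedge, tape_roll, trimmer
```

```bash
sed -i "s/'head',//" a.py; sed -i "s/^o=ctrl.*$//" a.py; python3 a.py
```

```text
side trimmer [(np.float64(0.83), array([324.9, 210.3]), array([ 0.5207, -0.0421,  0.    ]))]
side grip_fin [(np.float64(0.93), array([320.7, 186.2]), array([ 0.5415, -0.067 ,  0.106 ]))]
side screw_bar [(np.float64(0.63), array([357.7, 202.7]), array([0.3915, 0.0254, 0.125 ])), (np.float64(0.43), array([319. , 165.3]), array([ 0.5633, -0.172 ,  0.125 ]))]
side screw_foot []
side straightedge [(np.float64(0.66), array([291.7, 209.5]), array([ 0.6489, -0.0044,  0.024 ]))]
side marker [(np.float64(0.39), array([359.2, 198.7]), array([ 0.3876, -0.1044,  0.024 ]))]
side mug [(np.float64(0.93), array([327.9, 142.3]), array([ 0.5684, -0.5146,  0.    ]))]
side tape_roll [(np.float64(0.68), array([347.9, 344.8]), array([0.3781, 0.51  , 0.    ]))]
side gift_box []
side mist_bottle [(np.float64(0.71), array([280.6, 333.2]), array([0.5852, 0.5018, 0.    ]))]
[[-0.9904  0.0966 -0.0985  0.3864]
 [-0.138  -0.6823  0.718   1.0404]
 [ 0.0021  0.7247  0.6891  1.0985]
 [ 0.      0.      0.      1.    ]]
top trimmer [(np.float64(0.94), array([323.2, 205.8]), array([ 0.518 , -0.0358,  0.    ]))]
top grip
[... 895 characters left out ...]
162.3, 248.9]), array([0.3663, 0.5222, 0.    ]))]
top gift_box [(np.float64(0.71), array([467.4, 239.4]), array([ 0.4013, -0.5389,  0.    ]))]
top mist_bottle [(np.float64(0.98), array([172.5, 188.9]), array([0.5768, 0.4965, 0.    ]))]
[[ 0.0019  0.9921 -0.1255  0.3516]
 [-1.      0.0024  0.0038 -0.0152]
 [ 0.004   0.1255  0.9921  1.4774]
 [ 0.      0.      0.      1.    ]]
wrist trimmer []
wrist grip_fin []
wrist screw_bar []
wrist screw_foot []
wrist straightedge []
wrist marker []
wrist mug []
wrist tape_roll []
wrist gift_box []
wrist mist_bottle []
[[ 0.2395  0.9262  0.291   0.2244]
 [-0.9709  0.229   0.0704 -0.588 ]
 [-0.0015 -0.2994  0.9541  0.3726]
 [ 0.      0.      0.      1.    ]]
```

View pics/side0.png

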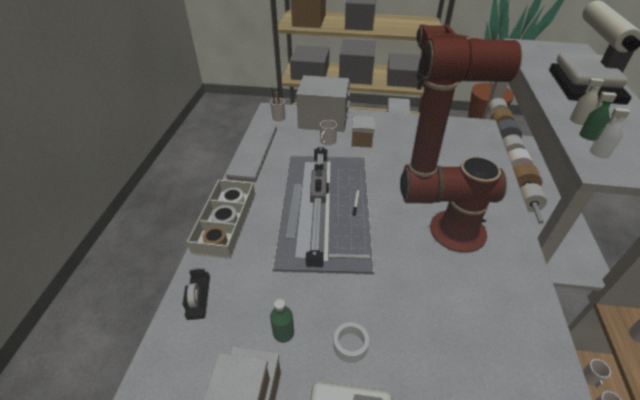

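View pics/top0.png

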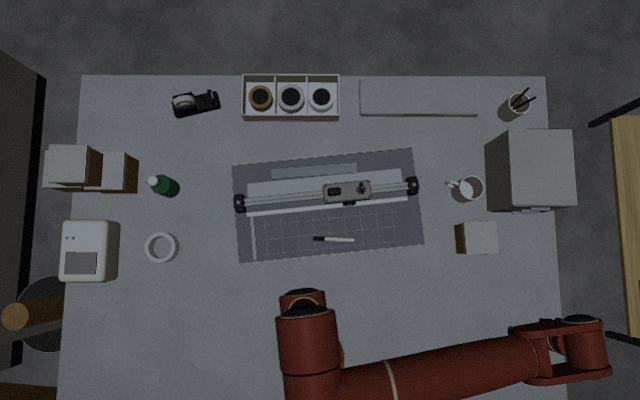

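```bash
cat > b.py <<'E'
from h import *
np.set_printoptions(precision=4,suppress=True)
r=shot('top');im=r['img'][140:270,225:430]
cv2.imwrite('pics/topz.png',cv2.resize(im[...,::-1],None,fx=3.9,fy=3.9,interpolation=cv2.INTER_CUBIC))
for p in[(239.5,203),(412,186)]: print(atz(r,p,.082))
for c in[(232,165),(412,148),(424,244),(240,263)]:print(atz(r,c,.024))
E
python3 b.py
```

```text
[0.5175 0.2437 0.082 ]
[ 0.5762 -0.3319  0.082 ]
[0.6584 0.2842 0.024 ]
[ 0.7212 -0.3485  0.024 ]
[ 0.3844 -0.381   0.024 ]
[0.3188 0.2475 0.024 ]
```

View pics/topz.png

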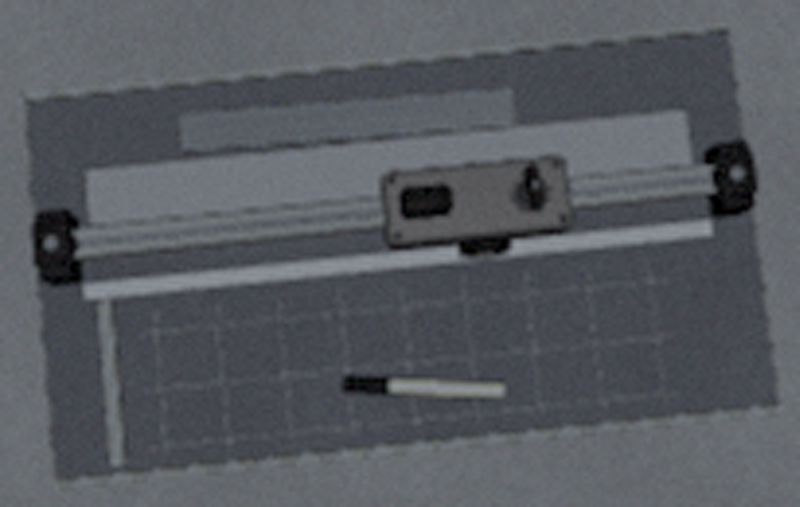

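```bash
python3 - <<'E'
from h import *
from scipy.spatial.transform import Rotation as R
o=ctrl.get_obs();M=R.from_rotvec(o['tool_rot']).as_matrix();print(M.round(3))
r=shot('wrist');T=np.array(r['cam_to_world']);print('cam in tool',M.T@(T[:3,3]-o['tool_pos']),(M.T@-T[:3,2]).round(3),r['camera_matrix'])
E
```

```text
[[-0.971 -0.     0.24 ]
 [-0.24  -0.    -0.971]
 [ 0.    -1.     0.   ]]
cam in tool [-0.07647508 -0.14129381 -0.00026239] [ 0.299  0.954 -0.002] [[357.24988396   0.         312.77196633]
 [  0.         357.24988396 198.78326911]
 [  0.           0.           1.        ]]
```

>>> play_rows:
  moves:
    - {"x": 2.5, "y": 3, "z": 0.6}
    - {"x": 2.5, "y": 3, "z": 0.6}
    - {"x": 2.5, "y": 3, "z": 0.6}
    - {"x": 2.5, "y": 3, "z": 0.6}
    - {"x": 2.5, "y": 3, "z": 0.6}
    - {"x": 2.5, "y": 3, "z": 0.6}
    - {"x": 2.5, "y": 3, "z": 0.6}
    - {"x": 2.5, "y": 3, "z": 0.6}

```text
invalid input
```

>>> play_rows:
  moves:
    - {"x": 2.5, "y": 3.0, "z": 0.6, "turn": 0, "jaw": 8.5}
    - {"x": 2.5, "y": 3.0, "z": 0.6, "turn": 0, "jaw": 8.5}
    - {"x": 2.5, "y": 3.0, "z": 0.6, "turn": 0, "jaw": 8.5}
    - {"x": 2.5, "y": 3.0, "z": 0.6, "turn": 0, "jaw": 8.5}
    - {"x": 2.5, "y": 3.0, "z": 0.6, "turn": 0, "jaw": 8.5}
    - {"x": 2.5, "y": 3.0, "z": 0.6, "turn": 0, "jaw": 8.5}
    - {"x": 2.5, "y": 3.0, "z": 0.6, "turn": 0, "jaw": 8.5}
    - {"x": 2.5, "y": 3.0, "z": 0.6, "turn": 0, "jaw": 8.5}
  squeeze: 40

```text
t: 2.67
tool_pos: [0.3511, -0.365, 0.2798]
tool_rot: [-0.254, 2.092, -2.093]
contact_force: [2.3, -0.8, 0.1]
opening: 0.0851
```

>>> play_rows:
  moves:
    - {"x": 2.4, "y": 2.9, "z": 0, "turn": 0, "jaw": 8.5}
    - {"x": 2.4, "y": 2.9, "z": 0, "turn": 0, "jaw": 8.5}
    - {"x": 2.4, "y": 2.9, "z": 0, "turn": 0, "jaw": 8.5}
    - {"x": 2.4, "y": 2.9, "z": 0, "turn": 0, "jaw": 8.5}
    - {"x": 2.4, "y": 2.9, "z": 0, "turn": 0, "jaw": 8.5}
    - {"x": 2.4, "y": 2.9, "z": 0, "turn": 0, "jaw": 8.5}
    - {"x": 2.4, "y": 2.9, "z": 0, "turn": 0, "jaw": 8.5}
    - {"x": 0, "y": 0, "z": 0, "turn": 0, "jaw": 8.5}

```text
t: 3.33
tool_pos: [0.521, -0.1589, 0.2793]
tool_rot: [-0.26, 2.09, -2.086]
contact_force: [-1.3, 0.6, 0.1]
opening: 0.085
```

```bash
cat > c.py <<'E'
from h import *
import sys
np.set_printoptions(precision=4,suppress=True)
o=ctrl.get_obs();print(o['t'],o['q'],o['tool_pos'])
r=shot('wrist',sys.argv[1])
for q,z in(('grip_fin',.106),('screw_bar',.125)):
    for e in pinpoint('wrist',q)[:2]: print(q,e['score'],e['point'],atz(r,e['point'],z))
for e in regions_of('wrist','screw_bar')[:1]:
    m=e['pixels'];c=cv2.minAreaRect(np.argwhere(m)[:,::-1].astype(np.float32));print(e['score'],m.sum(),c)
    np.save('m.npy',m)
E
python3 c.py w1.png
```

```text
3.3333 [-0.4341 -0.1646  1.7421  0.0027  1.5636  0.8874] [ 0.521  -0.1589  0.2793]
grip_fin 0.57 [222.8, 110.9] [ 0.5569 -0.0691  0.106 ]
screw_bar 0.63 [327.5, 132.4] [ 0.5635 -0.1595  0.125 ]
0.9 611 ((326.5, 132.5), (49.0, 13.0), 90.0)
```

View pics/w1.png

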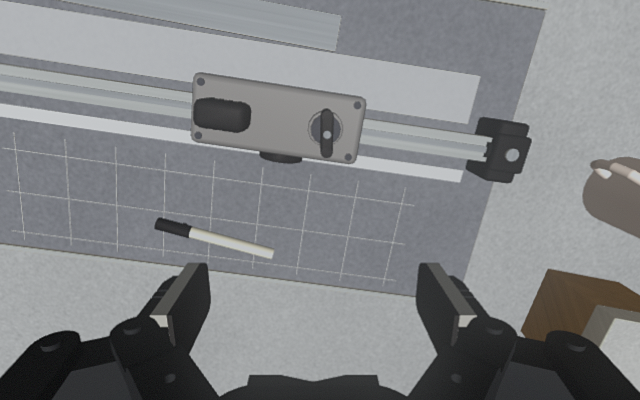

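```bash
cat > d.py <<'E'
from h import *
import sys
from scipy.spatial.transform import Rotation as R
np.set_printoptions(precision=4,suppress=True)
def bar(f=None,z=.138):
    o=ctrl.get_obs();r=shot('wrist',f)
    M=R.from_rotvec(o['tool_rot']).as_matrix();j=np.degrees(np.arctan2(M[1,2],M[0,2]))
    print('t',o['t'],'q6',o['q'][5],'tcp',o['tool_pos'],'jaw ang',j)
    g=regions_of('wrist','screw_bar')
    if not g: print('none');return r,None
    m=g[0]['pixels'];P=np.array([atz(r,p,z)[:2] for p in np.argwhere(m)[:,::-1]])
    q=cv2.minAreaRect((P*1000).astype(np.float32));b=cv2.boxPoints(q)
    e=[b[1]-b[0],b[2]-b[1]];e=max(e,key=np.linalg.norm);a=np.degrees(np.arctan2(e[1],e[0]))
    print(g[0]['score'],'ctr',P.mean(0),q,'bar ang',a%180,'wanted jaw',(a+90)%180,'jaw',j%180)
    return r,m
if __name__=='__main__':
    r,m=bar(sys.argv[1])
    im=r['img'][...,::-1].copy();v=np.argwhere(m);c=v.mean(0).astype(int)
    y0,x0=max(c[0]-50,0),max(c[1]-80,0);cv2.imwrite('pics/z_'+sys.argv[1],cv2.resize(im[y0:y0+100,x0:x0+160],None,fx=5,fy=5,interpolation=cv2.INTER_CUBIC))
E
python3 d.py w2.png
```

```text
t 3.5333 q6 0.8848442288379463 tcp [ 0.518  -0.164   0.2793] jaw ang -76.10412524701833
0.95 ctr [ 0.5642 -0.1577] ((563.874755859375, -157.8514862060547), (36.88800048828125, 9.503792762756348), 13.901155471801758) bar ang 13.901136 wanted jaw 103.90114 jaw 103.89587475298167
```

View pics/z_w2.png

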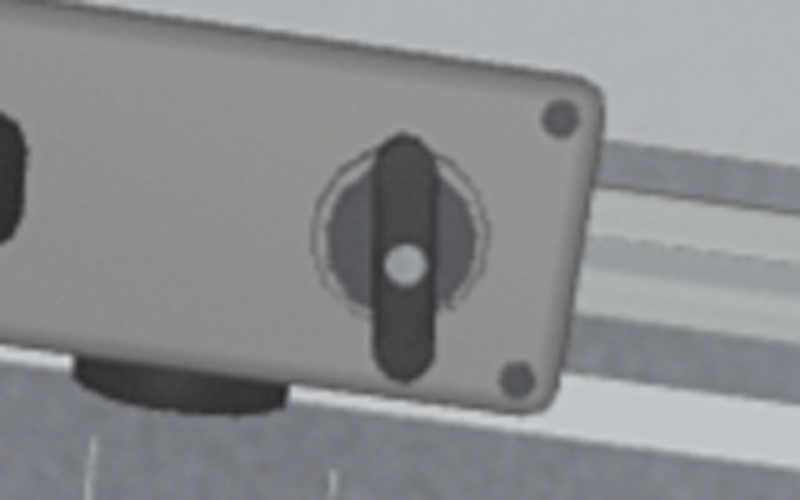

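>>> play_rows:
  moves:
    - {"x": 0.6, "y": 0.1, "z": 0, "turn": 7.15, "jaw": 8.5}
    - {"x": 0.6, "y": 0.1, "z": 0, "turn": 7.15, "jaw": 8.5}
    - {"x": 0.6, "y": 0.1, "z": 0, "turn": 7.15, "jaw": 8.5}
    - {"x": 0.6, "y": 0.1, "z": 0, "turn": 7.15, "jaw": 8.5}
    - {"x": 0.6, "y": 0.1, "z": 0, "turn": 7.15, "jaw": 8.5}
    - {"x": 0.6, "y": 0.1, "z": 0, "turn": 7.15, "jaw": 8.5}
    - {"x": 0.6, "y": 0, "z": 0, "turn": 7.15, "jaw": 8.5}
    - {"x": 0.3, "y": 0, "z": 0, "turn": 7.15, "jaw": 8.5}

```text
t: 4.3
tool_pos: [0.5631, -0.1589, 0.2793]
tool_rot: [-1.037, 1.445, -1.445]
contact_force: [-0.5, 0.4, 0.8]
opening: 0.0849
```

>>> play_rows:
  moves:
    - {"x": 0, "y": 0, "z": 0, "turn": 7.15, "jaw": 7}
    - {"x": 0, "y": 0, "z": 0, "turn": 7.15, "jaw": 6}
    - {"x": 0, "y": 0, "z": 0, "turn": 7.15, "jaw": 5}
    - {"x": 0, "y": 0, "z": 0, "turn": 7.15, "jaw": 5}
    - {"x": 0, "y": 0, "z": 0, "turn": 7.15, "jaw": 5}
    - {"x": 0, "y": 0, "z": 0, "turn": 7.15, "jaw": 5}
    - {"x": 0, "y": 0, "z": 0, "turn": 7.15, "jaw": 5}
    - {"x": 0, "y": 0, "z": 0, "turn": 7.15, "jaw": 5}

```text
t: 4.97
tool_pos: [0.5626, -0.159, 0.2794]
tool_rot: [-1.455, 0.701, -0.701]
contact_force: [-0.4, -0.1, -0.4]
opening: 0.0502
```

>>> play_rows:
  moves:
    - {"x": 0, "y": 0, "z": 0, "turn": 7.15, "jaw": 5}
    - {"x": 0, "y": 0, "z": 0, "turn": 7.15, "jaw": 5}
    - {"x": 0, "y": 0, "z": 0, "turn": 7.15, "jaw": 5}
    - {"x": 0, "y": 0, "z": 0, "turn": 7.15, "jaw": 5}
    - {"x": 0, "y": 0, "z": 0, "turn": 7.15, "jaw": 5}
    - {"x": 0, "y": 0, "z": 0, "turn": 7.15, "jaw": 5}
    - {"x": 0, "y": 0, "z": 0, "turn": 7.15, "jaw": 5}
    - {"x": 0, "y": 0, "z": 0, "turn": 7.15, "jaw": 5}

```text
t: 5.63
tool_pos: [0.5626, -0.159, 0.2794]
tool_rot: [-1.57, -0.079, 0.078]
contact_force: [0.4, -0.2, -0.3]
opening: 0.0499
```

>>> play_rows:
  moves:
    - {"x": 0, "y": 0, "z": -1, "turn": 6, "jaw": 5}
    - {"x": 0, "y": 0, "z": -1, "turn": 2.4, "jaw": 5}
    - {"x": 0, "y": 0, "z": 0, "turn": 0, "jaw": 5}
    - {"x": 0, "y": 0, "z": 0, "turn": 0, "jaw": 5}
    - {"x": 0, "y": 0, "z": 0, "turn": 0, "jaw": 5}

```text
t: 6.05
tool_pos: [0.5631, -0.1584, 0.2599]
tool_rot: [-1.563, -0.189, 0.188]
contact_force: [0.9, 0.5, -0.2]
opening: 0.0501
```

```bash
python3 d.py w3.png
```

```text
t 6.05 q6 -2.2127150559903823 tcp [ 0.5631 -0.1584  0.2599] jaw ang 103.78119206412357
noned.py:18: RuntimeWarning: Mean of empty slice.
  im=r['img'][...,::-1].copy();v=np.argwhere(m);c=v.mean(0).astype(int)
Traceback (most recent call last):
  File "d.py", line 19, in <module>
    y0,x0=max(c[0]-50,0),max(c[1]-80,0);cv2.imwrite('pics/z_'+sys.argv[1],cv2.resize(im[y0:y0+100,x0:x0+160],None,fx=5,fy=5,interpolation=cv2.INTER_CUBIC))
              ~^^^
IndexError: index 0 is out of bounds for axis 0 with size 0
```

View pics/w3.png

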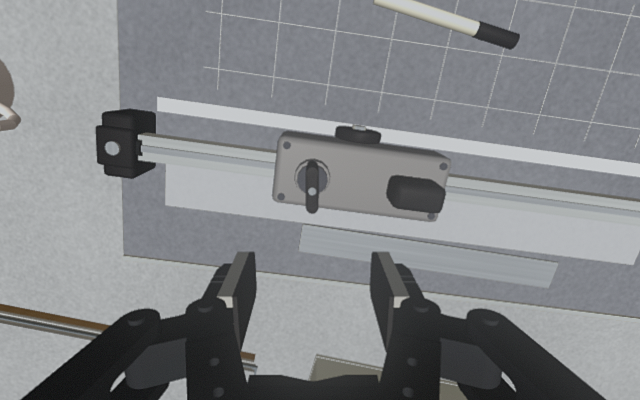

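```bash
python3 - <<'E'
from h import *
np.set_printoptions(precision=4,suppress=True)
r=shot('wrist');print(np.array(r['cam_to_world'])[:3,3])
print('dot',atz(r,(312,191),.139))
for p in[(312,164),(312,210)]:print(atz(r,p,.138))
o=ctrl.get_obs()['tool_pos'];print(o,proj(r,[o[0],o[1],.138]))
im=r['img'][130:250,240:480,::-1];cv2.imwrite('pics/z3.png',cv2.resize(im,None,fx=3.3,fy=3.3,interpolation=2))
E
```

```text
[ 0.489  -0.1761  0.4015]
dot [ 0.5632 -0.1583  0.139 ]
[ 0.543  -0.1633  0.138 ]
[ 0.5784 -0.1546  0.138 ]
[ 0.5635 -0.1581  0.2602] [312.2518 191.1233]
```

View pics/z3.png

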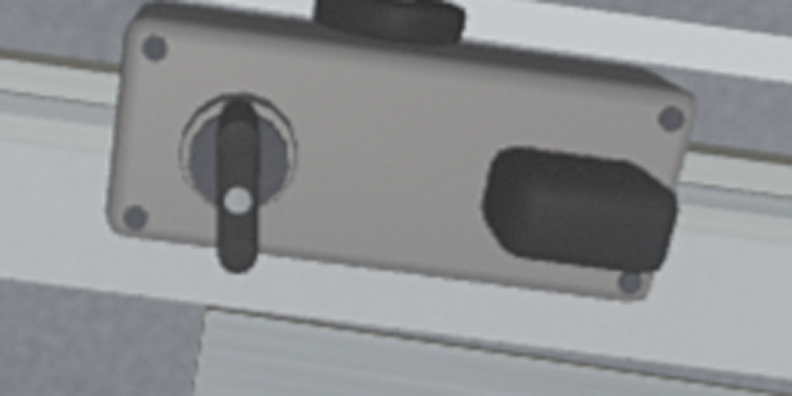

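>>> play_rows:
  moves:
    - {"x": 0, "y": 0, "z": -2.5, "turn": 0, "jaw": 4.5}
    - {"x": 0, "y": 0, "z": -2.5, "turn": 0, "jaw": 4.5}
    - {"x": 0, "y": 0, "z": -2.5, "turn": 0, "jaw": 4}
    - {"x": 0, "y": 0, "z": -2.5, "turn": 0, "jaw": 4}
    - {"x": 0, "y": 0, "z": -2.0, "turn": 0, "jaw": 4}
    - {"x": 0, "y": 0, "z": -1.5, "turn": 0, "jaw": 4}
    - {"x": 0, "y": 0, "z": -1, "turn": 0, "jaw": 4}
    - {"x": 0, "y": 0, "z": 0, "turn": 0, "jaw": 4}

```text
t: 6.87
tool_pos: [0.5619, -0.1571, 0.1119]
tool_rot: [-1.56, -0.188, 0.193]
contact_force: [0.1, -0.3, -0.4]
opening: 0.04
```

```bash
python3 - <<'E'
from h import *
shot('wrist','w4.png')
o=ctrl.get_obs();print(o['tool_pos'],o['contact_force'],o['wrist_torque'])
E
```

```text
[ 0.56283861 -0.15746753  0.11362512] [ 0.33430492 -0.06682537  0.43439133] [ 0.05644392  0.00779119 -0.01984881]
```

View pics/w4.png

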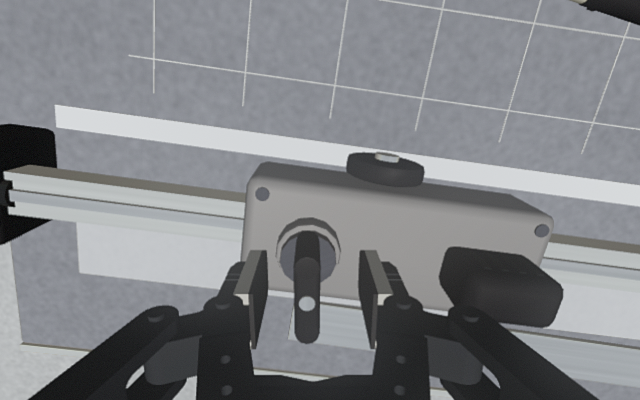

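>>> play_rows:
  moves:
    - {"x": 0, "y": 0, "z": 0, "turn": 0, "jaw": 2.5}
    - {"x": 0, "y": 0, "z": 0, "turn": 0, "jaw": 1.5}
    - {"x": 0, "y": 0, "z": 0, "turn": 0, "jaw": 0.5}
    - {"x": 0, "y": 0, "z": 0, "turn": 0, "jaw": 0.5}
    - {"x": 0, "y": 0, "z": 0, "turn": 0, "jaw": 0.5}
    - {"x": 0, "y": 0, "z": 0, "turn": 0, "jaw": 0.5}
  squeeze: 40

```text
t: 7.42
tool_pos: [0.5645, -0.1583, 0.1163]
tool_rot: [-1.564, -0.193, 0.188]
contact_force: [0.4, -2.7, 5.7]
opening: 0.0092
```

```bash
cat > s.py <<'E'
from h import *
from scipy.spatial.transform import Rotation as R
np.set_printoptions(precision=4,suppress=True)
o=ctrl.get_obs();M=R.from_rotvec(o['tool_rot']).as_matrix()
print(round(o['t'],2),'q6 %.3f'%o['q'][5],o['tool_pos'],'F',o['contact_force'],'T',o['wrist_torque'],'jaw %.2f'%np.degrees(np.arctan2(M[1,2],M[0,2])),'op %.4f'%o['opening'],'e6 %.3f'%o['effort'][5])
E
python3 s.py
```

```text
7.42 q6 -2.214 [ 0.5645 -0.1583  0.1163] F [ 0.3577 -2.7059  5.7289] T [-0.1677 -0.083  -0.0053] jaw 103.91 op 0.0092 e6 -0.005
```

>>> play_rows:
  moves:
    - {"x": 0, "y": 0, "z": 0, "turn": -3, "jaw": 0.5}
    - {"x": 0, "y": 0, "z": 0, "turn": -4, "jaw": 0.5}
    - {"x": 0, "y": 0, "z": 0, "turn": -5, "jaw": 0.5}
    - {"x": 0, "y": 0, "z": 0, "turn": -5, "jaw": 0.5}
    - {"x": 0, "y": 0, "z": 0, "turn": -5, "jaw": 0.5}
    - {"x": 0, "y": 0, "z": 0, "turn": -5, "jaw": 0.5}
    - {"x": 0, "y": 0, "z": 0, "turn": -5, "jaw": 0.5}
    - {"x": 0, "y": 0, "z": 0, "turn": -5, "jaw": 0.5}

```text
t: 8.08
tool_pos: [0.5645, -0.159, 0.1163]
tool_rot: [-1.55, 0.316, -0.323]
contact_force: [-0.0, -3.4, 4.8]
opening: 0.0087
```

```bash
python3 s.py
```

```text
8.08 q6 -1.564 [ 0.5645 -0.159   0.1163] F [-0.0411 -3.3733  4.7725] T [-0.5956 -0.0278  0.0594] jaw 66.67 op 0.0087 e6 -0.798
```

>>> play_rows:
  moves:
    - {"x": 0, "y": 0, "z": 0.1, "turn": -5, "jaw": 0.5}
    - {"x": 0, "y": 0, "z": 0, "turn": -5, "jaw": 0.5}
    - {"x": 0, "y": 0, "z": 0, "turn": -5, "jaw": 0.5}
    - {"x": 0, "y": 0, "z": 0, "turn": -5, "jaw": 0.5}
    - {"x": 0, "y": 0, "z": 0, "turn": -5, "jaw": 0.5}
    - {"x": 0, "y": 0, "z": 0, "turn": -5, "jaw": 0.5}
    - {"x": 0, "y": 0, "z": 0, "turn": -5, "jaw": 0.5}
    - {"x": 0, "y": 0, "z": 0, "turn": -5, "jaw": 0.5}

```text
t: 8.75
tool_pos: [0.5639, -0.1589, 0.1163]
tool_rot: [-1.396, 0.858, -0.863]
contact_force: [-0.3, -2.8, 2.5]
opening: 0.0092
```

```bash
python3 s.py
```

```text
8.75 q6 -0.866 [ 0.5639 -0.1589  0.1163] F [-0.2657 -2.7875  2.5094] T [-0.6204  0.001   0.0881] jaw 26.67 op 0.0092 e6 -0.800
```

>>> play_rows:
  moves:
    - {"x": 0, "y": 0, "z": 0.1, "turn": -5, "jaw": 0.5}
    - {"x": 0, "y": 0, "z": 0, "turn": -5, "jaw": 0.5}
    - {"x": 0, "y": 0, "z": 0, "turn": -5, "jaw": 0.5}
    - {"x": 0, "y": 0, "z": 0, "turn": -5, "jaw": 0.5}
    - {"x": 0, "y": 0, "z": 0, "turn": -5, "jaw": 0.5}
    - {"x": 0, "y": 0, "z": 0, "turn": -5, "jaw": 0.5}

```text
t: 9.25
tool_pos: [0.5632, -0.1586, 0.1164]
tool_rot: [-1.183, 1.251, -1.254]
contact_force: [-0.5, -4.0, -0.0]
opening: 0.0092
```

```bash
python3 s.py
```

```text
9.25 q6 -0.342 [ 0.5632 -0.1586  0.1164] F [-0.5112 -3.9604 -0.0115] T [-0.668  -0.01    0.0361] jaw -3.33 op 0.0092 e6 -0.802
```

>>> play_rows:
  moves:
    - {"x": 0, "y": -0.1, "z": 0, "turn": -4, "jaw": 0.5}
    - {"x": 0, "y": 0, "z": 0, "turn": -4, "jaw": 0.5}
    - {"x": 0, "y": 0, "z": 0, "turn": -4, "jaw": 0.5}
    - {"x": 0, "y": 0, "z": 0, "turn": -4, "jaw": 0.5}
    - {"x": 0, "y": 0, "z": 0, "turn": 0, "jaw": 0.5}

```text
t: 9.67
tool_pos: [0.563, -0.1588, 0.1164]
tool_rot: [-1.033, 1.451, -1.451]
contact_force: [-1.4, -1.1, 1.3]
opening: 0.0092
```

```bash
python3 s.py
```

```text
9.67 q6 -0.068 [ 0.563  -0.1588  0.1164] F [-1.4208 -1.0535  1.2537] T [-0.2952  0.2537  0.0642] jaw -19.14 op 0.0092 e6 0.537
```

>>> play_rows:
  moves:
    - {"x": 0, "y": 0, "z": 0, "turn": -3, "jaw": 0.5}
    - {"x": 0, "y": 0, "z": 0, "turn": -3, "jaw": 0.5}

```text
t: 9.83
tool_pos: [0.5629, -0.1588, 0.1164]
tool_rot: [-0.97, 1.525, -1.524]
contact_force: [-1.5, -1.9, 2.5]
opening: 0.0092
```

```bash
python3 s.py
```

```text
9.83 q6 0.037 [ 0.5629 -0.1588  0.1164] F [-1.5068 -1.9347  2.5029] T [-0.2345  0.3273  0.0535] jaw -25.11 op 0.0092 e6 -0.486
```

>>> play_rows:
  moves:
    - {"x": 0, "y": 0, "z": 0, "turn": -3, "jaw": 0.5}
    - {"x": 0, "y": 0, "z": 0, "turn": -3, "jaw": 0.5}

```text
t: 10.0
tool_pos: [0.5628, -0.1587, 0.1164]
tool_rot: [-0.903, 1.598, -1.597]
contact_force: [-2.4, -0.9, 3.5]
opening: 0.0087
```

```bash
python3 s.py
```

```text
10.0 q6 0.141 [ 0.5628 -0.1587  0.1164] F [-2.4374 -0.8916  3.5081] T [-0.1964  0.4085  0.0858] jaw -31.11 op 0.0087 e6 -0.459
```

>>> play_rows:
  moves:
    - {"x": 0, "y": 0, "z": 0, "turn": -2, "jaw": 0.5}
    - {"x": 0, "y": 0, "z": 0, "turn": -2, "jaw": 0.5}

```text
t: 10.17
tool_pos: [0.5627, -0.1587, 0.1163]
tool_rot: [-0.856, 1.645, -1.644]
contact_force: [-2.6, -0.5, 1.5]
opening: 0.009
```

```bash
python3 s.py
```

```text
10.17 q6 0.210 [ 0.5627 -0.1587  0.1163] F [-2.6487 -0.4605  1.4764] T [-0.136   0.4431 -0.0188] jaw -35.06 op 0.0090 e6 -0.279
```

>>> play_rows:
  moves:
    - {"x": 0, "y": 0, "z": 0, "turn": -2, "jaw": 0.5}
    - {"x": 0, "y": 0, "z": 0, "turn": -2, "jaw": 0.5}

```text
t: 10.33
tool_pos: [0.5626, -0.1586, 0.1163]
tool_rot: [-0.807, 1.692, -1.691]
contact_force: [-2.1, 0.1, 3.1]
opening: 0.0087
```

```bash
python3 s.py
```

```text
10.33 q6 0.280 [ 0.5626 -0.1586  0.1163] F [-2.1274  0.0593  3.1366] T [-0.1528  0.5416  0.0356] jaw -39.06 op 0.0087 e6 -0.288
```

>>> play_rows:
  moves:
    - {"x": 0, "y": 0, "z": 0, "turn": -2, "jaw": 0.5}
    - {"x": 0, "y": 0, "z": 0, "turn": -2, "jaw": 0.5}

```text
t: 10.5
tool_pos: [0.5626, -0.1586, 0.1163]
tool_rot: [-0.756, 1.739, -1.737]
contact_force: [-2.5, -0.4, 2.6]
opening: 0.0091
```

```bash
python3 s.py
```

```text
10.5 q6 0.350 [ 0.5626 -0.1586  0.1163] F [-2.4521 -0.4299  2.6228] T [-0.1592  0.524   0.0702] jaw -43.06 op 0.0091 e6 -0.288
```

>>> play_rows:
  moves:
    - {"x": 0, "y": 0, "z": 0, "turn": -2, "jaw": 0.5}
    - {"x": 0, "y": 0, "z": 0, "turn": -2, "jaw": 0.5}

```text
t: 10.67
tool_pos: [0.5625, -0.1586, 0.1163]
tool_rot: [-0.703, 1.785, -1.783]
contact_force: [-2.9, 0.2, 2.9]
opening: 0.0091
```

```bash
python3 s.py
```

```text
10.67 q6 0.420 [ 0.5625 -0.1586  0.1163] F [-2.8735  0.2396  2.8767] T [-0.1255  0.5505  0.0581] jaw -47.06 op 0.0091 e6 -0.288
```

>>> play_rows:
  moves:
    - {"x": 0, "y": 0, "z": 0, "turn": -2, "jaw": 0.5}
    - {"x": 0, "y": 0, "z": 0, "turn": -2, "jaw": 0.5}

```text
t: 10.83
tool_pos: [0.5625, -0.1585, 0.1163]
tool_rot: [-0.649, 1.83, -1.828]
contact_force: [-3.8, -0.8, 3.2]
opening: 0.0092
```

```bash
python3 s.py
```

```text
10.83 q6 0.490 [ 0.5625 -0.1585  0.1163] F [-3.8424 -0.7888  3.195 ] T [-0.0703  0.5738  0.0891] jaw -51.06 op 0.0092 e6 -0.288
```

>>> play_rows:
  moves:
    - {"x": 0, "y": 0, "z": 0, "turn": -2, "jaw": 0.5}
    - {"x": 0, "y": 0, "z": 0, "turn": -2, "jaw": 0.5}

```text
t: 11.0
tool_pos: [0.5624, -0.1585, 0.1163]
tool_rot: [-0.592, 1.875, -1.873]
contact_force: [-3.0, -0.3, 3.3]
opening: 0.0093
```

```bash
python3 s.py
```

```text
11.0 q6 0.559 [ 0.5624 -0.1585  0.1163] F [-2.9854 -0.2944  3.3334] T [-0.0331  0.6248  0.0601] jaw -55.06 op 0.0093 e6 -0.253
```

>>> play_rows:
  moves:
    - {"x": 0, "y": 0, "z": 0, "turn": -2, "jaw": 0.5}
    - {"x": 0, "y": 0, "z": 0, "turn": -2, "jaw": 0.5}

```text
t: 11.17
tool_pos: [0.5624, -0.1584, 0.1164]
tool_rot: [-0.533, 1.919, -1.916]
contact_force: [-2.9, -0.8, 4.1]
opening: 0.009
```

```bash
python3 s.py
```

```text
11.17 q6 0.629 [ 0.5624 -0.1584  0.1164] F [-2.917  -0.7577  4.0684] T [-0.0009  0.6499  0.1896] jaw -59.04 op 0.0090 e6 -0.179
```

>>> play_rows:
  moves:
    - {"x": 0, "y": 0, "z": 0, "turn": -2, "jaw": 0.5}
    - {"x": 0, "y": 0, "z": 0, "turn": -2, "jaw": 0.5}

```text
t: 11.33
tool_pos: [0.5623, -0.1583, 0.1163]
tool_rot: [-0.473, 1.961, -1.959]
contact_force: [-4.4, 0.4, 3.3]
opening: 0.0089
```

```bash
python3 s.py
```

```text
11.33 q6 0.699 [ 0.5623 -0.1583  0.1163] F [-4.435   0.4122  3.2671] T [0.0276 0.7156 0.2909] jaw -63.03 op 0.0089 e6 -0.107
```

>>> play_rows:
  moves:
    - {"x": 0, "y": 0, "z": 0, "turn": 3, "jaw": 0.5}
    - {"x": 0, "y": 0, "z": 0, "turn": 4, "jaw": 0.5}
    - {"x": 0, "y": 0, "z": 0, "turn": 5, "jaw": 0.5}
    - {"x": 0, "y": 0, "z": 0, "turn": 5, "jaw": 0.5}
    - {"x": 0, "y": 0, "z": 0, "turn": 5, "jaw": 0.5}
    - {"x": 0, "y": 0, "z": 0, "turn": 5, "jaw": 0.5}
    - {"x": 0, "y": 0, "z": 0, "turn": 5, "jaw": 0.5}
    - {"x": 0, "y": 0, "z": 0, "turn": 5, "jaw": 0.5}

```text
t: 12.0
tool_pos: [0.5628, -0.1588, 0.1164]
tool_rot: [-0.963, 1.532, -1.532]
contact_force: [-1.1, -1.2, 2.7]
opening: 0.0087
```

>>> play_rows:
  moves:
    - {"x": 0, "y": 0, "z": 0, "turn": 5, "jaw": 0.5}
    - {"x": 0, "y": 0, "z": 0, "turn": 5, "jaw": 0.5}
    - {"x": 0, "y": 0, "z": 0, "turn": 5, "jaw": 0.5}
    - {"x": 0, "y": 0, "z": 0, "turn": 5, "jaw": 0.5}
    - {"x": 0, "y": 0, "z": 0, "turn": 5, "jaw": 0.5}
    - {"x": 0, "y": 0, "z": 0, "turn": 5, "jaw": 0.5}
    - {"x": 0, "y": 0, "z": 0, "turn": 5, "jaw": 0.5}
    - {"x": 0, "y": 0, "z": 0, "turn": 5, "jaw": 0.5}

```text
t: 12.67
tool_pos: [0.5636, -0.1588, 0.1164]
tool_rot: [-1.316, 1.023, -1.025]
contact_force: [1.2, 0.0, 0.2]
opening: 0.0091
```

>>> play_rows:
  moves:
    - {"x": 0, "y": 0, "z": 0, "turn": 5, "jaw": 0.5}
    - {"x": 0, "y": 0, "z": 0, "turn": 5, "jaw": 0.5}
    - {"x": 0, "y": 0, "z": 0, "turn": 5, "jaw": 0.5}
    - {"x": 0, "y": 0, "z": 0, "turn": 3, "jaw": 0.5}
    - {"x": 0, "y": 0, "z": 0, "turn": 2.5, "jaw": 0.5}
    - {"x": 0, "y": 0, "z": 0, "turn": 0, "jaw": 0.5}
    - {"x": 0, "y": 0, "z": 0, "turn": 0, "jaw": 0.5}

```text
t: 13.25
tool_pos: [0.5638, -0.1586, 0.1164]
tool_rot: [-1.434, 0.755, -0.758]
contact_force: [2.4, -0.7, -0.2]
opening: 0.009
```

```bash
python3 s.py
```

```text
13.25 q6 -1.002 [ 0.5638 -0.1586  0.1164] F [ 2.4324 -0.6782 -0.2441] T [-0.0514 -0.5648 -0.0111] jaw 34.40 op 0.0090 e6 -0.095
```

>>> play_rows:
  moves:
    - {"x": 0, "y": 0, "z": 0, "turn": 0, "jaw": 1.2}
    - {"x": 0, "y": 0, "z": 0, "turn": 0, "jaw": 2.5}
    - {"x": 0, "y": 0, "z": 0, "turn": 0, "jaw": 3.5}
    - {"x": 0, "y": 0, "z": 0, "turn": 0, "jaw": 4}
    - {"x": 0, "y": 0, "z": 1, "turn": 0, "jaw": 4}
    - {"x": 0, "y": 0, "z": 2, "turn": 0, "jaw": 4}
    - {"x": 0, "y": 0, "z": 3, "turn": 0, "jaw": 4}
    - {"x": 0, "y": 0, "z": 3, "turn": 0, "jaw": 4}

```text
t: 13.92
tool_pos: [0.5625, -0.1583, 0.2069]
tool_rot: [-1.435, 0.758, -0.755]
contact_force: [0.5, -0.0, 0.0]
opening: 0.0401
```

>>> play_rows:
  moves:
    - {"x": 0, "y": 0, "z": 3, "turn": 0, "jaw": 4}
    - {"x": 0, "y": 0, "z": 3, "turn": 0, "jaw": 4}
    - {"x": 0, "y": 0, "z": 0, "turn": 0, "jaw": 4}
    - {"x": 0, "y": 0, "z": 0, "turn": 0, "jaw": 4}

```text
t: 14.25
tool_pos: [0.5644, -0.1592, 0.2702]
tool_rot: [-1.435, 0.752, -0.761]
contact_force: [-0.2, -0.3, -1.1]
opening: 0.0401
```

```bash
python3 s.py; python3 d.py w5.png; python3 c.py w5b.png
```

```text
14.25 q6 -1.002 [ 0.5644 -0.1592  0.2702] F [-0.242  -0.2756 -1.1363] T [-0.0213  0.0315 -0.0324] jaw 34.41 op 0.0401 e6 0.000
t 14.25 q6 -1.0022648741935813 tcp [ 0.5644 -0.1592  0.2702] jaw ang 34.409401524062
0.56 ctr [ 0.5613 -0.1546] ((561.021728515625, -154.43905639648438), (9.76637077331543, 40.86102294921875), 31.536258697509766) bar ang 121.53621 wanted jaw 31.536205 jaw 34.409401524062
14.35 [-0.4017 -0.0601  1.6682 -0.      1.5346 -1.0022] [ 0.5628 -0.1585  0.2657]
grip_fin 0.7 [368.2, 82.0] [ 0.5538 -0.0667  0.106 ]
screw_bar 0.82 [314.3, 184.0] [ 0.563  -0.1565  0.125 ]
0.63 582 ((313.75091552734375, 184.4732666015625), (12.599108695983887, 49.14723587036133), 2.0454084873199463)
```

View pics/w5.png

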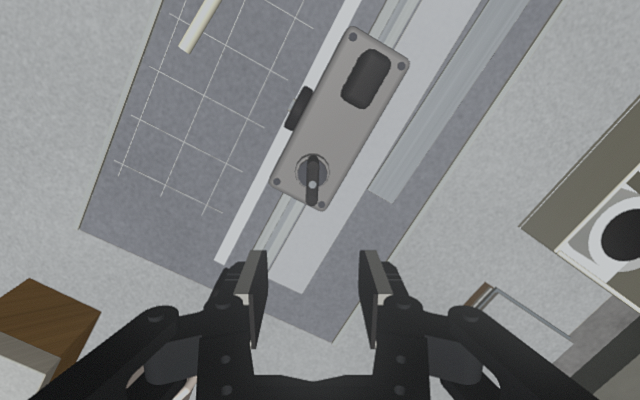

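>>> play_rows:
  moves:
    - {"x": -0.2, "y": 1.9, "z": 0, "turn": -6, "jaw": 5}
    - {"x": -0.2, "y": 1.8, "z": 0, "turn": -6, "jaw": 5}
    - {"x": -0.2, "y": 1.8, "z": 0, "turn": -6, "jaw": 5}
    - {"x": -0.2, "y": 1.8, "z": 0, "turn": -6, "jaw": 5}
    - {"x": -0.1, "y": 1.7, "z": 0, "turn": -4.6, "jaw": 5}
    - {"x": 0, "y": 0, "z": -2, "turn": 0, "jaw": 5}
    - {"x": 0, "y": 0, "z": -2, "turn": 0, "jaw": 5}
    - {"x": 0, "y": 0, "z": 0, "turn": 0, "jaw": 5}

```text
t: 15.22
tool_pos: [0.5515, -0.0676, 0.2207]
tool_rot: [-1.26, 1.141, -1.127]
contact_force: [-0.2, -0.9, -0.7]
opening: 0.0498
```

```bash
python3 s.py; python3 c.py w6.png;python3 - <<'E'
from h import *
r=shot('wrist');o=ctrl.get_obs()['tool_pos']
print(o,proj(r,[o[0],o[1],.122]),proj(r,[o[0],o[1],.106]))
E
```

```text
15.22 q6 -0.358 [ 0.5515 -0.0676  0.2207] F [-0.2184 -0.9289 -0.6945] T [-0.0037 -0.0105  0.0201] jaw 5.85 op 0.0498 e6 0.004
15.2167 [-0.2558 -0.0997  1.7805 -0.0001  1.47   -0.3579] [ 0.5515 -0.0676  0.2207]
grip_fin 0.94 [320.4, 189.5] [ 0.5555 -0.0626  0.106 ]
screw_bar 0.88 [315.7, 313.3] [ 0.5618 -0.1562  0.125 ]
0.6 1048 ((316.8000183105469, 313.10003662109375), (59.92662048339844, 22.807889938354492), 63.43495178222656)
[ 0.55490574 -0.06903891  0.22771274] [313.22345234 198.66938229] [313.18954803 192.44491623]
```

View pics/w6.png

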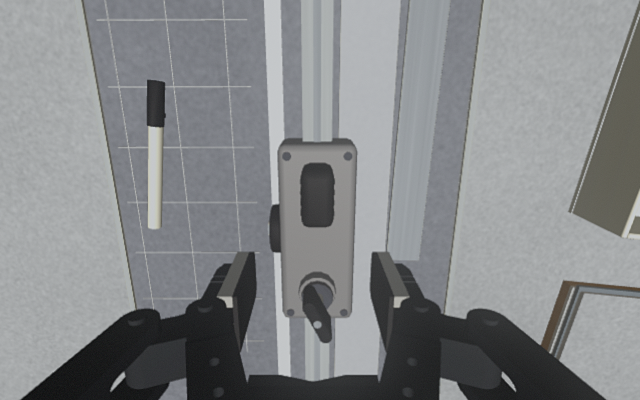

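>>> play_rows:
  moves:
    - {"x": 0.2, "y": 0, "z": -2.5, "turn": 0, "jaw": 5}
    - {"x": 0, "y": 0, "z": -2.5, "turn": 0, "jaw": 5}
    - {"x": 0, "y": 0, "z": -2.5, "turn": 0, "jaw": 5}
    - {"x": 0, "y": 0, "z": -2.5, "turn": 0, "jaw": 5}
    - {"x": 0, "y": 0, "z": -2, "turn": 0, "jaw": 5}
    - {"x": 0, "y": 0, "z": -0.8, "turn": 0, "jaw": 5}
    - {"x": 0, "y": 0, "z": 0, "turn": 0, "jaw": 5}
    - {"x": 0, "y": 0, "z": 0, "turn": 0, "jaw": 5}

```text
t: 16.13
tool_pos: [0.557, -0.069, 0.0995]
tool_rot: [-1.255, 1.133, -1.135]
contact_force: [0.3, -0.4, 0.6]
opening: 0.0503
```

```bash
python3 s.py
```

```text
16.13 q6 -0.357 [ 0.557  -0.069   0.0995] F [ 0.2731 -0.4248  0.5581] T [0.0001 0.0135 0.0241] jaw 5.80 op 0.0503 e6 -0.000
```

>>> play_rows:
  moves:
    - {"x": 0, "y": 0, "z": 0, "turn": 0, "jaw": 3}
    - {"x": 0, "y": 0, "z": 0, "turn": 0, "jaw": 2}
    - {"x": 0, "y": 0, "z": 0, "turn": 0, "jaw": 1.8}
    - {"x": 0, "y": 0, "z": 0, "turn": 0, "jaw": 1.8}
    - {"x": 0, "y": 0, "z": 0, "turn": 0, "jaw": 1.8}
    - {"x": 0, "y": 0, "z": 0, "turn": 0, "jaw": 1.8}
  squeeze: 30

```text
t: 16.63
tool_pos: [0.5539, -0.0695, 0.1008]
tool_rot: [-1.262, 1.138, -1.131]
contact_force: [-16.5, -0.8, 11.8]
opening: 0.0236
```

```bash
python3 s.py
```

```text
16.63 q6 -0.357 [ 0.5539 -0.0695  0.1008] F [-16.5406  -0.836   11.8475] T [-0.1761  2.6188  0.0884] jaw 5.86 op 0.0236 e6 0.107
```

>>> play_rows:
  moves:
    - {"x": -0.25, "y": 0, "z": 0.15, "turn": 0, "jaw": 1.8}
    - {"x": -0.05, "y": 0.5, "z": 0, "turn": 0, "jaw": 1.8}
    - {"x": -0.1, "y": 1, "z": 0, "turn": 0, "jaw": 1.8}
    - {"x": -0.15, "y": 1.5, "z": 0, "turn": 0, "jaw": 1.8}
    - {"x": -0.15, "y": 1.5, "z": 0, "turn": 0, "jaw": 1.8}
    - {"x": -0.15, "y": 1.5, "z": 0, "turn": 0, "jaw": 1.8}

```text
t: 17.13
tool_pos: [0.5475, -0.0092, 0.1009]
tool_rot: [-1.258, 1.133, -1.136]
contact_force: [-2.5, -4.5, 1.3]
opening: 0.0233
```

```bash
python3 s.py
```

```text
17.13 q6 -0.252 [ 0.5475 -0.0092  0.1009] F [-2.468  -4.4913  1.3135] T [-0.7989  0.7772  0.1417] jaw 5.82 op 0.0233 e6 -0.105
```

>>> play_rows:
  moves:
    - {"x": -0.2, "y": 1.8, "z": 0, "turn": 0, "jaw": 1.8}
    - {"x": -0.2, "y": 1.8, "z": 0, "turn": 0, "jaw": 1.8}
    - {"x": -0.2, "y": 1.8, "z": 0, "turn": 0, "jaw": 1.8}
    - {"x": -0.2, "y": 1.8, "z": 0, "turn": 0, "jaw": 1.8}
    - {"x": -0.2, "y": 1.8, "z": 0, "turn": 0, "jaw": 1.8}
    - {"x": -0.1, "y": 1.8, "z": 0, "turn": 0, "jaw": 1.8}

```text
t: 17.63
tool_pos: [0.5361, 0.0993, 0.1009]
tool_rot: [-1.259, 1.134, -1.135]
contact_force: [-6.0, -5.9, 3.7]
opening: 0.0234
```

```bash
python3 s.py
```

```text
17.63 q6 -0.053 [0.5361 0.0993 0.1009] F [-6.0265 -5.8573  3.6852] T [-0.9005  1.2603  0.0772] jaw 5.84 op 0.0234 e6 -0.190
```

>>> play_rows:
  moves:
    - {"x": -0.2, "y": 1.8, "z": 0, "turn": 0, "jaw": 1.8}
    - {"x": -0.2, "y": 1.8, "z": 0, "turn": 0, "jaw": 1.8}
    - {"x": -0.15, "y": 1.4, "z": 0, "turn": 0, "jaw": 1.8}
    - {"x": -0.1, "y": 1, "z": 0, "turn": 0, "jaw": 1.8}
    - {"x": 0, "y": 0, "z": 0, "turn": 0, "jaw": 1.8}

```text
t: 18.05
tool_pos: [0.5295, 0.1615, 0.1009]
tool_rot: [-1.256, 1.135, -1.131]
contact_force: [-5.9, 2.8, 3.7]
opening: 0.0235
```

```bash
python3 s.py
```

```text
18.05 q6 0.057 [0.5295 0.1615 0.1009] F [-5.9188  2.823   3.7311] T [ 0.2402  1.2431 -0.0436] jaw 5.91 op 0.0235 e6 0.156
```

>>> play_rows:
  moves:
    - {"x": -0.15, "y": 0.5, "z": 0, "turn": 0, "jaw": 1.8}
    - {"x": -0.1, "y": 0.5, "z": 0, "turn": 0, "jaw": 1.8}
    - {"x": -0.05, "y": 0.5, "z": 0, "turn": 0, "jaw": 1.8}
    - {"x": 0, "y": 0.3, "z": 0, "turn": 0, "jaw": 1.8}

```text
t: 18.38
tool_pos: [0.5278, 0.1775, 0.1009]
tool_rot: [-1.255, 1.133, -1.135]
contact_force: [-2.6, -4.1, 8.3]
opening: 0.023
```

```bash
python3 s.py
```

```text
18.38 q6 0.090 [0.5278 0.1775 0.1009] F [-2.5832 -4.1464  8.2813] T [-0.6752  0.888   0.1765] jaw 5.81 op 0.0230 e6 0.157
```

>>> play_rows:
  moves:
    - {"x": -0.03, "y": 0.25, "z": 0.05, "turn": 0, "jaw": 1.8}
    - {"x": -0.03, "y": 0.25, "z": 0, "turn": 0, "jaw": 1.8}

```text
t: 18.55
tool_pos: [0.5272, 0.1824, 0.1009]
tool_rot: [-1.255, 1.133, -1.135]
contact_force: [-1.0, -3.5, 5.0]
opening: 0.0235
```

```bash
python3 s.py
```

```text
18.55 q6 0.099 [0.5272 0.1824 0.1009] F [-0.9838 -3.4757  5.0186] T [-0.7099  0.5314  0.1826] jaw 5.80 op 0.0235 e6 0.156
```

>>> play_rows:
  moves:
    - {"x": -0.03, "y": 0.25, "z": 0, "turn": 0, "jaw": 1.8}
    - {"x": -0.03, "y": 0.25, "z": 0, "turn": 0, "jaw": 1.8}

```text
t: 18.72
tool_pos: [0.5267, 0.1875, 0.1009]
tool_rot: [-1.254, 1.133, -1.135]
contact_force: [0.9, -3.4, 5.0]
opening: 0.0231
```

```bash
python3 s.py
```

```text
18.72 q6 0.108 [0.5267 0.1875 0.1009] F [ 0.8757 -3.3884  5.0343] T [-0.6917  0.4409  0.207 ] jaw 5.80 op 0.0231 e6 0.156
```

>>> play_rows:
  moves:
    - {"x": -0.02, "y": 0.2, "z": 0, "turn": 0, "jaw": 1.8}
    - {"x": -0.02, "y": 0.2, "z": 0, "turn": 0, "jaw": 1.8}

```text
t: 18.88
tool_pos: [0.5267, 0.1876, 0.1008]
tool_rot: [-1.262, 1.128, -1.141]
contact_force: [1.1, -24.4, 7.5]
opening: 0.0234
```

```bash
python3 s.py
```

```text
18.88 q6 0.115 [0.5267 0.1876 0.1008] F [  1.0686 -24.376    7.4723] T [-3.6195  0.2484  0.016 ] jaw 5.84 op 0.0234 e6 0.014
```

>>> play_rows:
  moves:
    - {"x": -0.02, "y": 0.2, "z": 0, "turn": 0, "jaw": 1.8}
    - {"x": -0.02, "y": 0.2, "z": 0, "turn": 0, "jaw": 1.8}

```text
t: 19.05
tool_pos: [0.5267, 0.1881, 0.1008]
tool_rot: [-1.267, 1.125, -1.147]
contact_force: [0.3, -32.0, 7.4]
opening: 0.0232
```

```bash
python3 s.py
```

```text
19.05 q6 0.122 [0.5267 0.1881 0.1008] F [  0.3438 -32.0139   7.3622] T [-5.1116 -0.0169  0.0513] jaw 5.84 op 0.0232 e6 0.086
```

>>> play_rows:
  moves:
    - {"x": 0, "y": -0.35, "z": 0, "turn": 0, "jaw": 1.8}
    - {"x": 0.03, "y": -0.3, "z": 0, "turn": 0, "jaw": 1.8}
    - {"x": 0, "y": 0, "z": 0, "turn": 0, "jaw": 1.8}

```text
t: 19.3
tool_pos: [0.5267, 0.1881, 0.1008]
tool_rot: [-1.254, 1.132, -1.137]
contact_force: [1.2, -6.3, 4.3]
opening: 0.0232
```

```bash
python3 s.py
```

```text
19.3 q6 0.110 [0.5267 0.1881 0.1008] F [ 1.1588 -6.3058  4.2703] T [-1.2619 -0.2592  0.2259] jaw 5.78 op 0.0232 e6 0.200
```

Still lightly pressed at the stop; release and lift.

>>> play_rows:
  moves:
    - {"x": 0, "y": 0, "z": 0, "turn": 0, "jaw": 2.8}
    - {"x": 0, "y": 0, "z": 0, "turn": 0, "jaw": 4}
    - {"x": 0, "y": 0, "z": 0, "turn": 0, "jaw": 5}
    - {"x": 0, "y": 0, "z": 0, "turn": 0, "jaw": 5}
    - {"x": 0, "y": 0, "z": 1, "turn": 0, "jaw": 5}
    - {"x": 0, "y": 0, "z": 2, "turn": 0, "jaw": 5}
    - {"x": 0, "y": 0, "z": 3, "turn": 0, "jaw": 5}
    - {"x": 0, "y": 0, "z": 3, "turn": 0, "jaw": 5}

```text
t: 19.97
tool_pos: [0.5247, 0.1891, 0.1908]
tool_rot: [-1.257, 1.136, -1.133]
contact_force: [0.8, 0.5, 0.5]
opening: 0.05
```

>>> play_rows:
  moves:
    - {"x": 0, "y": -1, "z": 3, "turn": 0, "jaw": 5}
    - {"x": 0, "y": -2, "z": 2, "turn": 0, "jaw": 5}
    - {"x": 0, "y": -3, "z": 1, "turn": 0, "jaw": 5}
    - {"x": 0, "y": -3, "z": 0, "turn": 0, "jaw": 5}
    - {"x": 0, "y": 0, "z": 0, "turn": 0, "jaw": 5}
    - {"x": 0, "y": 0, "z": 0, "turn": 0, "jaw": 5}

```text
t: 20.47
tool_pos: [0.5257, 0.0981, 0.2512]
tool_rot: [-1.253, 1.135, -1.136]
contact_force: [-0.2, -0.1, 0.1]
opening: 0.0501
```

```bash
python3 s.py; python3 d.py w7.png; python3 c.py w7b.png; python3 -c "
from h import *
r=shot('top');im=r['img'][140:270,225:430]
cv2.imwrite('pics/top7.png',cv2.resize(im[...,::-1],None,fx=3.9,fy=3.9,interpolation=2))"
```

```text
20.47 q6 -0.054 [0.5257 0.0981 0.2512] F [-0.2395 -0.0931  0.1137] T [0.0378 0.0037 0.0501] jaw 5.68 op 0.0501 e6 -0.044
t 20.4667 q6 -0.054163051335182844 tcp [0.5257 0.0981 0.2512] jaw ang 5.6797247599975815
0.93 ctr [0.5348 0.1036] ((535.0560302734375, 103.22857666015625), (11.910005569458008, 41.18198776245117), 32.59868240356445) bar ang 122.598724 wanted jaw 32.598724 jaw 5.6797247599975815
20.5667 [ 0.0474 -0.1754  1.7994  0.0007  1.5177 -0.0542] [0.5254 0.0994 0.2503]
grip_fin 0.93 [330.2, 67.7] [0.529 0.191 0.106]
screw_bar 0.72 [326.0, 189.7] [0.5352 0.1014 0.125 ]
0.56 754 ((326.3000183105469, 191.60000610351562), (54.11284255981445, 15.205260276794434), 63.43495178222656)
```

View pics/w7.png

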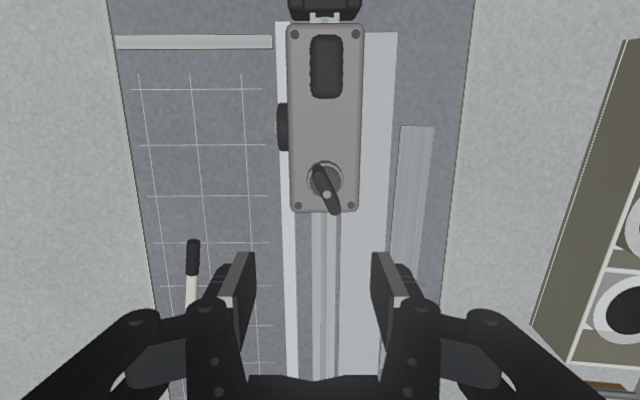

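View pics/top7.png

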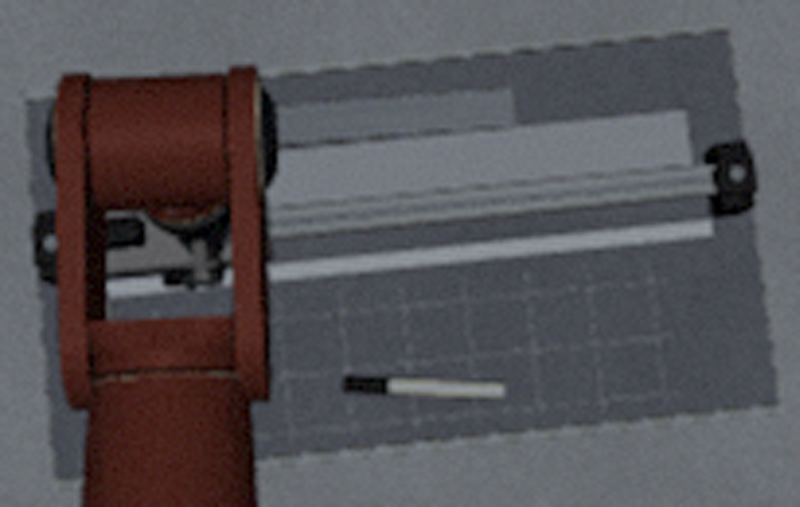

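```bash
python3 -c "
from station import finish_job
print(finish_job())"
```

```text
the job is handed in; nothing more can be done
None
```

I set the screw, slid the head to the fence-side stop, and handed the job in at about 21 s with the gripper clear of everything.

**Screw:**
- I turned the bar about 167° clockwise. Torque stayed near 0.06 N m, then climbed to about 0.29 N m.
- The joint effort put first touch at a jaw angle of about −53°, and I stopped at −63°. That is about 0.17 rad past touch, well under the 0.4 rad limit.
- I backed off to +34.4°, which is about 88° from first touch and 97° from the deepest point. I chose this so that it is close to a quarter turn by either reckoning.

**Slide:** I gripped the fin and moved the head about 0.257 m along the rail until it stopped dead, with the force rising to about 32 N. I eased that to about 6 N before letting go.

**Last checks:**
- The wrist picture shows the head against the fence-side bracket, and the fin is within about 3 mm of where it should be at the stop.
- The bar measured about 32.6°, against 31.5° in the picture taken just after I released it. Both read about 2–3° below the jaw's own 34.4°. I put that down to the camera's slanted view of the bar, so treat the bar angle as known to a few degrees.
- The marker looked unmoved in the last top view, and so did the part of the straightedge that the arm did not hide. I did not measure the mug, tape roll, gift box or bottle again afterwards. The planned path stayed clear of them and no unexpected forces appeared.

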